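# Clamp a rack of specimen tubes on the bench shaker and start it

### The arm

A 6-joint arm with a two-finger parallel gripper is mounted at the origin on the work surface. World frame = base frame: x ahead of the robot, y to its left, z up, the work surface at z = 0. Lengths are in m, angles in degrees, forces in N, time in s.
With the tool pointing down it reaches from about 0.375 to 0.75 m from the base axis. Payload 9 kg.
Tool frame: the origin (TCP) lies where the fingers leave the gripper's body, on its centre line; the fingertips stand 73 mm ahead of it and the grasp point (between the pads) lies 54 mm ahead of it (robot.tip_reach is the distance from the TCP to the fingertips, in m); z points along the fingers, y is the direction in which the jaws open and shut (so a half turn about z gives the same grasp; the last joint's range is limited). The gripper opens to 85 mm and grips with 20 to 120 N. Pads are 22 mm wide; open, the fingers measure 114 mm over their backs; the gripper's body (76 mm by 85 mm) begins 54 mm behind the grasp point. The pads swing forward as they close: fully open they stand 13 mm farther back than shut.
Start: joints at [-87.187, 5.964, 5.575, 89.605, 0, 77.527], TCP at [0.158, -0.579, 0.304] pointing down, gripper open.
Joint ranges: [-171.21, 171.21], [-48.23, 106.86], [-62.78, 66.21], [-105.2, 120.99], [-86.42, 89.51], [-180, 180]. Speed limits (degrees/s): [127.2, 127.2, 147.25, 180, 180, 180].

### API

Orientations are given as [roll, pitch, yaw] about the fixed x, y, z axes, in that order (R = Rz(yaw) Ry(pitch) Rx(roll)).
In Python, from plant import robot gives the robot as it stands. Calls block until the motion is done:
- robot.move_pose(position, orientation): joint-space move of the TCP to a pose.
- robot.line_to(position, vel=0.15, rotation=None, guard=None): straight line of the TCP; rotation=None keeps the orientation; vel is the mean speed in m/s. With guard (N) it stops when the force on the tool has changed by that much, and returns True; else False.
- robot.goto_joints(angles): joint-space move.
- robot.set_gripper(opening): finger opening in m; the grip force is fixed at half the most; returns when the fingers have stopped.
- robot.pause(seconds).
- robot.ik(position, orientation): joint angles nearest the present ones, or None.
- robot.observe(): the state.
- robot.grab_frame(name): name is "scene" or "side" or "wrist"; returns the picture (384x512x3 uint8, blue, green, red); there is no depth.
- robot.get_calibration(name): a dict with "vertical_fov" (degrees; the focal length in pixels is half the picture's height over the tangent of half this angle, whatever the lens; pixels are square), "cx", "cy" (the principal point, pixels), "rvec" (rotation vector, rad) and "tvec" (3), from world to camera coordinates, as OpenCV has them. Camera axes: x right, y down, z forward; pixel columns grow to the right and rows downward; lengths in m; the calibration is good to about 2 mm. A picture is of the moment at which its call begins: read the wrist's pose just before it. get_calibration takes no time and is no camera call; for the wrist camera it gives the pose at the moment of the call.
A pose or a line that the arm cannot do raises robot.IKError and nothing moves.
- robot.job_done(): hands the job in, once; it reports no verdict.
The state is a dict: "time": time; "q": joint angles; "qvel": joint speeds; "joint_torque": joint torques, N m; "tool_pos": TCP position; "tcp_rot": TCP orientation; "ft_force": force on the tool from outside, world axes, zero at the start; "torque": the same for the moment, N m; "gripper_width": finger opening in m.
Only numpy, scipy, OpenCV 4.12 (cv2) and the standard library are available. Lean on these libraries where they do the work, as an engineer would, in place of code of your own. Each camera call takes 0.05 s, during which the arm holds its last target.

### The job

Stand the rack of blue-capped tubes upright and fully home in the shaker's nest and let go of it, then turn the red clamp knob clockwise until it clicks over its detent and stays at the green dot. After that turn the black selector to the click position marked with the green dot, and last of all press the green start button fully down and take the hand away; do not press it earlier, and leave the orange-capped rack and the other things on the bench where they stand.

Things in the scene. Friction and masses are not known exactly. Their poses are not given: they have to be found in the camera images.
- rack_blue: Loose rack, tubes with BLUE caps, 0.25 to 0.5 kg, 150 (x) x 70 (y) x 95 mm high; origin at the centre of its underside. Foot 150 x 70 x 8 mm; body with capped tubes 136 x 44 mm, up to 60 mm high; along the middle a white grip plate 90 mm long (x), 10 mm thick (y), top at 95 mm, its sides free above 60 mm: grasp it across y. Either way round is right.
- rack_orange: The same rack with ORANGE caps, 150 x 70 x 95 mm; origin at the centre of its underside. A bystander; it and the blue rack may swap places from start to start.
- shaker: Fixed white bench shaker, 240 (x) x 360 (y) mm, flat deck 60 mm above the table; origin on the table under its centre, x away from the robot, y left. From right to left: nest, red clamp knob, selector (front) and start button (rear). A steel jaw at the nest's +y side, lip 12 to 18 mm above the deck, moves 12 mm over the rack's foot as the clamp knob turns; knob open, it leaves the nest free.
- nest (a point): Centre of the nest's floor (dark plate on the deck, 60 mm above the table); axes as the shaker's. Low aluminium rails 10 mm high enclose a 158 (x) x 78 (y) mm recess for the rack's foot: about 4 mm play all round. A rack that is home has its origin at this point, its long axis along the nest's x.
- clamp_knob_grip (a point): Point on the red clamp knob's vertical axis at the height to grip, 96 mm above the table; its x axis runs along the bar grip (pointer line at the -x end), z up. The bar is 80 long x 16 thick x 36 mm high, its top 13 mm above this point, over a red disc 80 mm in diameter whose top is 23 mm below this point.
- clamp_knob (a joint): Angle of the clamp knob in rad, growing clockwise seen from above. 0: open, pointer at the red dot. 1.2: clicked, clamped, pointer at the green dot. The detent's hump is at about 0.6 (peak about 0.22 N m, at about 0.3); past it the knob snaps on to 1.2 and stays. Hard stop at 1.32.
- selector_grip (a point): Point on the black selector's vertical axis at the height to grip, 96 mm above the table; its x axis runs along the bar grip (pointer line at the -x end), z up. The bar is 64 long x 14 thick x 36 mm high, its top 13 mm above this point, over a black disc 68 mm in diameter whose top is 23 mm below this point.
- selector (a joint): Angle of the selector in rad, growing clockwise seen from above. Four click positions at 0, 0.6, 1.2 and 1.8, each with a mark on the deck: black bars at 0, 0.6 and 1.8, a green dot at 1.2, the wanted one. It starts at or between the first two; each click takes up to about 0.08 N m.
- start_button_top (a point): Centre of the top face of the round green start button, 40 mm in diameter, in a black housing on the deck; z up.
- start_button (a joint): How far the start button is pressed, in m: 0 up, 0.007 fully down (about 5 N); it springs back.
- petri_stack: Stack of three clear round dishes, 94 diameter x 43.5 mm; origin at the centre of its underside. A bystander.
- jar: Amber jar, 66 diameter x 85 mm; origin at the centre of its underside. A bystander.
- beaker: Open glass beaker, 76 diameter x 95 mm; origin at the centre of its underside. A bystander.
- reagent_bottle: White bottle with blue cap, 64 diameter x 150 mm; origin at the centre of its underside. A bystander.
- slide_box: Closed yellow slide box, 102 x 77 x 36 mm; origin at the centre of its underside. A bystander.

How it is judged:
By the outcome, as a careful person would: the job done as asked, in the order asked, and still so for the second after the job is handed in, with the robot touching nothing.
It also fails if it takes over 59 s, if anything falls off the work surface, if the arm or the gripper's body presses on something with over 40 N, if the wrist force passes 120 N, or if a joint passes its speed limit or range.

## Working session

There is one attempt and no reset: what is moved stays moved. The work goes in short steps, each a Python script; the robot and the scene stay as the last script left them, time stands still between calls to the robot, and variables do not carry over. Pictures are saved under pics/ and viewed, and the job is handed in when it is done.

```bash
ls; mkdir -p pics
python3 - <<'E'
from plant import robot
import cv2
for n in ("scene","side","wrist"):
    c=robot.get_calibration(n); print(n,c)
    cv2.imwrite(f"pics/{n}0.png",robot.grab_frame(n))
s=robot.observe();print(s)
E
```

```text
pics
scene {'vertical_fov': 47.09672244267936, 'cx': 255.03166282873534, 'cy': 192.38655290820856, 'rvec': array([ 2.37474979,  0.76992381, -0.23949915]), 'tvec': array([-0.44711886, -0.23600158,  1.74258575])}
side {'vertical_fov': 44.05670009006611, 'cx': 252.68947522847296, 'cy': 196.5730162195628, 'rvec': array([ 0.84266864, -2.66411387,  0.90482066]), 'tvec': array([0.4304583 , 0.31227393, 1.51819294])}
wrist {'vertical_fov': 69.63132164019133, 'cx': 255.68953828491627, 'cy': 187.87757231471718, 'rvec': array([-2.30315099,  1.76197233,  0.25951347]), 'tvec': array([-0.60000431, -0.03656883,  0.37883474])}
{'time': 0.15, 'q': array([-8.71866574e+01,  5.99141143e+00,  5.53745451e+00,  8.96035133e+01,
        9.69643342e-04,  7.75268732e+01]), 'qvel': array([ 0.02392203, -0.08288888,  0.16597889,  0.00488417,  0.01671862,
        0.05745682]), 'joint_torque': array([ 1.89205202e-03, -5.57352197e+01,  5.04009426e+01,  1.24897560e-02,
       -3.32271493e-04,  1.27869342e-07]), 'tool_pos': array([ 0.15819319, -0.57859115,  0.30329578]), 'tcp_rot': array([-1.79944096e+02, -1.33592770e-02,  1.52864624e+01]), 'ft_force': array([-1.23612019, -0.95207287, -0.03302101]), 'torque': array([ 0.02550833,  0.0302493 , -0.02264787]), 'gripper_width': 0.0856425346693881}
```

View pics/scene0.png

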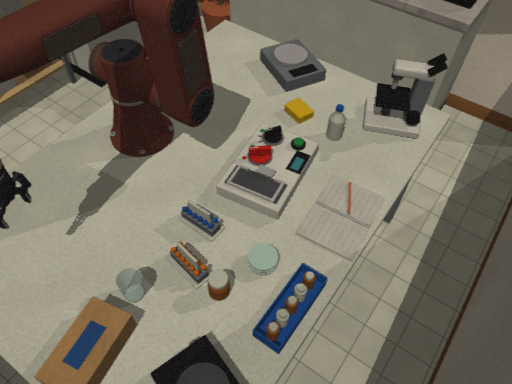

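View pics/side0.png

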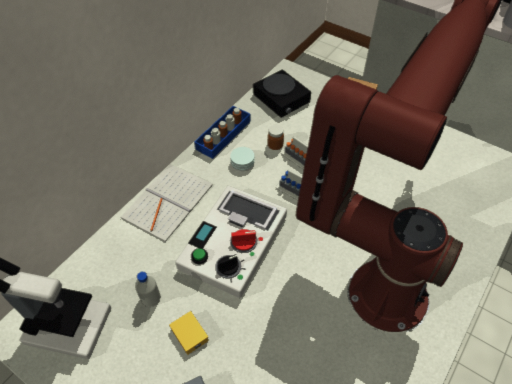

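View pics/wrist0.png

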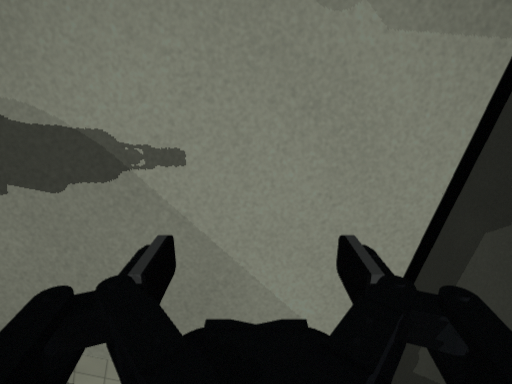

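The scene camera shows the blue rack at about (203,218) and the orange one at (190,262). The shaker's nest is at (258,182), the red knob at (260,156), the selector at (272,134) and the green button at (298,143). I'll turn these into rough positions, then look closer with the wrist camera.

```bash
cat > h.py <<'E'
import numpy as np, cv2
def cam(c):
    f=192/np.tan(np.radians(c['vertical_fov']/2)); R=cv2.Rodrigues(np.array(c['rvec']))[0]
    K=np.array([[f,0,c['cx']],[0,f,c['cy']],[0,0,1]])
    return K,R,np.array(c['tvec'])
def cast(c,uv,z):
    K,R,t=cam(c); C=-R.T@t
    p=np.atleast_2d(np.array(uv,float)); d=np.c_[p,np.ones(len(p))]@np.linalg.inv(K).T@R
    return C+d*((z-C[2])/d[:,2])[:,None]
def proj(c,P):
    K,R,t=cam(c); return cv2.projectPoints(np.atleast_2d(np.array(P,float)),np.array(c['rvec'],float),t.reshape(3,1),K,None)[0].reshape(-1,2)
def tri(c1,uv1,c2,uv2):
    A=[]
    for c,uv in((c1,uv1),(c2,uv2)):
        K,R,t=cam(c);P=K@np.c_[R,t]
        A+= [uv[0]*P[2]-P[0],uv[1]*P[2]-P[1]]
    u=np.linalg.svd(np.array(A))[2][-1];return u[:3]/u[3]
E
python3 - <<'E'
from h import *; from plant import robot
c=robot.get_calibration("scene");d=robot.get_calibration("side")
for n,uv,z in(("blue",(203,216),.08),("orange",(190,262),.06),("nest",(258,182),.06),("red",(260,156),.1),("sel",(272,134),.1),("btn",(298,143),.08),("petri",(264,258),.04),("jar",(219,285),.06),("beaker",(130,285),.05),("bottle",(336,125),.08)):
    print(n,cast(c,[uv],z)[0].round(3))
for n,uv,z in(("nest",(248,210),.06),("red",(243,239),.1),("sel",(229,265),.1),("btn",(200,256),.08)):
    print(n,cast(d,[uv],z)[0].round(3))
E
```

```text
blue [ 0.491 -0.205  0.08 ]
orange [ 0.557 -0.349  0.06 ]
nest [0.542 0.027 0.06 ]
red [0.498 0.099 0.1  ]
sel [0.47  0.215 0.1  ]
btn [0.562 0.25  0.08 ]
petri [ 0.723 -0.196  0.04 ]
jar [ 0.674 -0.356  0.06 ]
beaker [ 0.461 -0.506  0.05 ]
bottle [0.628 0.417 0.08 ]
nest [0.533 0.019 0.06 ]
red [0.461 0.146 0.1  ]
sel [0.441 0.248 0.1  ]
btn [0.544 0.267 0.08 ]
```

Run:
```python
from h import *; from plant import robot
from scipy.spatial.transform import Rotation as Ro
s=robot.observe(); c=robot.get_calibration("wrist"); K,R,t=cam(c)
T=Ro.from_euler('xyz',s['tcp_rot'],degrees=True).as_matrix()
print(T.T@(-R.T@t-s['tool_pos'])); print(T.T@R.T)
for p,y in (((0.45,-0.2,0.33),0),((0.45,0.14,0.38),0),((0.45,0.14,0.38),90),((0.45,0.14,0.38),180)):
    print(p,y,robot.ik(p,[180,0,y]))
```

```text
[ 0.07227195  0.00070713 -0.0695295 ]
[[-2.26227987e-03 -9.57867318e-01 -2.87202166e-01]
 [ 9.99997439e-01 -2.18487132e-03 -5.90027741e-04]
 [-6.23314856e-05 -2.87202765e-01  9.57869807e-01]]
(0.45, -0.2, 0.33) 0 [-39.22119003 -12.3917611   -9.43314281  92.95861828   0.
 140.77880997]
(0.45, 0.14, 0.38) 0 [   1.31955861  -14.52459036   -5.98161721   98.54297315    0.
 -178.68044139]
(0.45, 0.14, 0.38) 90 [  1.31955861 -14.52459036  -5.98161721  98.54297315   0.
  91.31955861]
(0.45, 0.14, 0.38) 180 [  1.31955861 -14.52459036  -5.98161721  98.54297315   0.
   1.31955861]
```

Run:
```python
from h import *; from plant import robot
import json
for n,p in(("b",(0.42,-0.22,0.34)),("s",(0.45,0.14,0.40))):
    robot.move_pose(p,[180,0,180]); robot.pause(.3)
    c=robot.get_calibration("wrist"); im=robot.grab_frame("wrist")
    json.dump({k:np.array(v).tolist() for k,v in c.items()},open(f"pics/{n}1.json","w"))
    cv2.imwrite(f"pics/{n}1.png",im)
    print(robot.observe()['time'],robot.observe()['tool_pos'])
```

```text
2.3333 [ 0.41993006 -0.22021509  0.33994769]
4.05 [0.45012819 0.13954098 0.39987895]
```

View pics/b1.png

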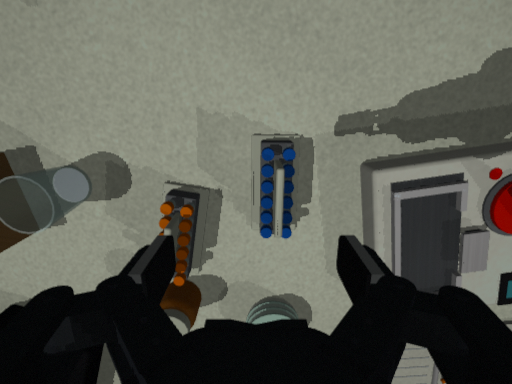

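View pics/s1.png

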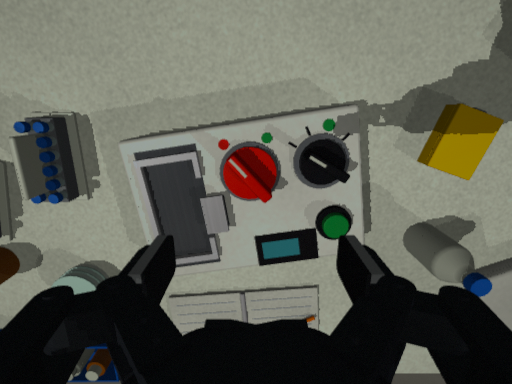

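The wrist views show:
- **Blue rack:** centred at about (278,187) in the first picture.
- **Nest:** in the second picture, its corners lie near (137,155), (200,148), (217,260) and (165,263).
- **Knob:** centre (250,172), pointer at the red dot.
- **Selector:** centre (322,160), pointer near the first mark.
- **Button:** (334,222).

Next I'll enlarge the pictures for detail.

Run:
```python
import cv2
a=cv2.imread("pics/s1.png");b=cv2.imread("pics/b1.png")
cv2.imwrite("pics/s1z.png",cv2.resize(a[95:280,110:375],None,fx=3,fy=3,interpolation=cv2.INTER_CUBIC))
cv2.imwrite("pics/b1z.png",cv2.resize(b[120:260,210:350],None,fx=4,fy=4,interpolation=cv2.INTER_CUBIC))
```

```text
(no output)
```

View pics/s1z.png

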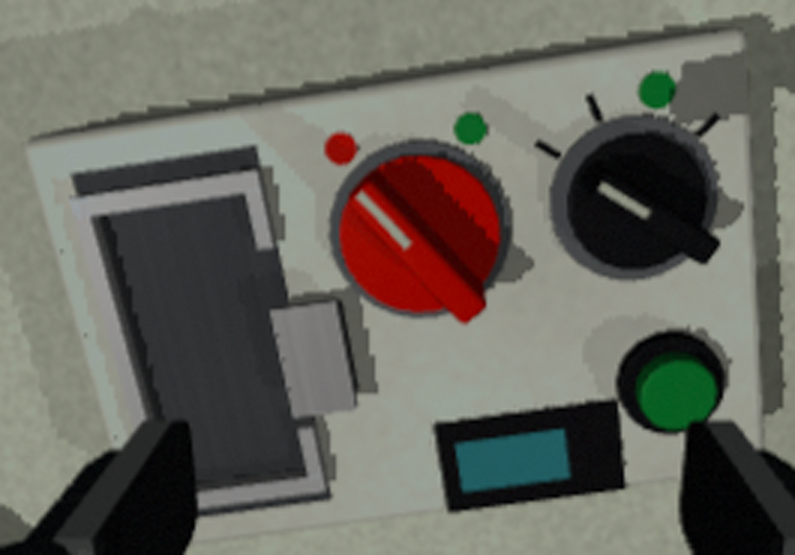

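View pics/b1z.png

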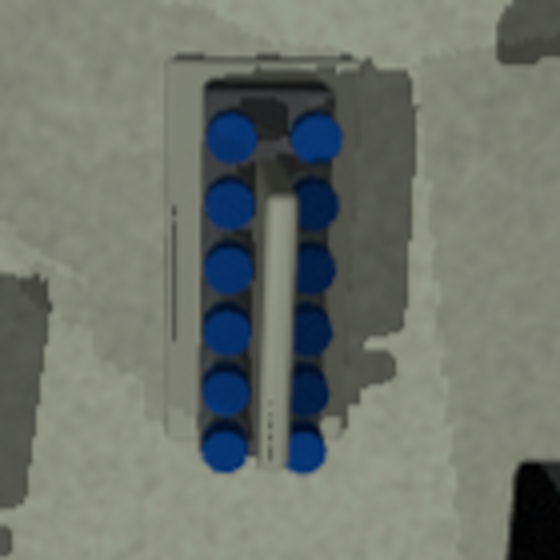

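```bash
cat > m.py <<'E'
from h import *
import json
L=lambda n:{k:(np.array(v) if isinstance(v,list) else v) for k,v in json.load(open(n)).items()}
cs=L("pics/s1.json");cb=L("pics/b1.json")
S=lambda pts,z:cast(cs,[(110+(x+.5)/3-.5,95+(y+.5)/3-.5) for x,y in pts],z)
B=lambda pts,z:cast(cb,[(210+(x+.5)/4-.5,120+(y+.5)/4-.5) for x,y in pts],z)
def mask(im,lo,hi): return cv2.inRange(cv2.cvtColor(im,cv2.COLOR_BGR2HSV),lo,hi)
E
python3 - <<'E'
from m import *
np.set_printoptions(precision=4,suppress=True)
im=cv2.imread("pics/s1.png")
print("plate ends",B([(281,190),(270,465)],.095)); 
print("caps",B([(232,137),(316,137),(224,450),(305,450)],.06),B([(232,137),(316,137),(224,450),(305,450)],.06).mean(0))
print("foot corners",B([(167,60),(355,57),(165,438)],.008))
print("deck near corners",S([(30,140),(742,35),(768,480)],.06))
print("rail inner top",S([(93,213),(247,197),(305,475)],.07))
print("plate inner",S([(103,218)],.06))
for n,lo,hi in(("green",(45,80,40),(85,255,255)),("red",(0,150,60),(8,255,255))):
    k,l,st,ce=cv2.connectedComponentsWithStats(mask(im,lo,hi))
    for i in range(1,k):
        if st[i][4]>15: print(n,st[i],ce[i],cast(cs,[ce[i]],.06)[0])
# disc bases (grey ring) by marks
print("ticks",S([(548,149),(594,108),(657,89),(708,124)],.06))
print("red pointer",S([(360,195),(407,245)],.109),"sel pointer",S([(602,186),(646,214)],.109))
print("red disc L,R,T,B z.073",S([(338,228),(501,228),(420,152),(420,308)],.073))
print("blk disc",S([(566,200),(716,200),(635,130),(640,268)],.073))
print("btn",S([(678,394)],.085))
E
```

```text
plate ends [[ 0.4153 -0.1932  0.095 ]
 [ 0.5033 -0.1947  0.095 ]]
caps [[ 0.4057 -0.2061  0.06  ]
 [ 0.4058 -0.1793  0.06  ]
 [ 0.515  -0.2078  0.06  ]
 [ 0.5151 -0.1797  0.06  ]] [ 0.4604 -0.1933  0.06  ]
foot corners [[ 0.3867 -0.2274  0.008 ]
 [ 0.3858 -0.16    0.008 ]
 [ 0.5348 -0.2293  0.008 ]]
deck near corners [[ 0.4268 -0.0621  0.06  ]
 [ 0.3785  0.2826  0.06  ]
 [ 0.616   0.3213  0.06  ]]
rail inner top [[ 0.4613 -0.0313  0.07  ]
 [ 0.4536  0.0449  0.07  ]
 [ 0.6063  0.0657  0.07  ]]
plate inner [[ 0.466  -0.0309  0.06  ]]
green [323 119  12  12 118] [328.5508 124.5   ] [0.4036 0.244  0.06  ]
green [261 133  11  10  87] [266.3333 137.5057] [0.4219 0.154  0.06  ]
green [322 215  27  24 516] [334.9399 225.7733] [0.5633 0.2659 0.06  ]
red [219 140  10  10  81] [223.3457 144.2963] [0.4317 0.0906 0.06  ]
red [234 147  43  42 917] [259.4198 163.6838] [0.461  0.1439 0.06  ]
red [ 223  153   49   49 1139] [243.3845 181.6207] [0.4889 0.1193 0.06  ]
ticks [[0.432  0.1925 0.06  ]
 [0.4123 0.2142 0.06  ]
 [0.4034 0.2441 0.06  ]
 [0.4201 0.2703 0.06  ]]
red pointer [[0.4453 0.1039 0.109 ]
 [0.4681 0.1243 0.109 ]] sel pointer [[0.4417 0.2104 0.109 ]
 [0.4543 0.2306 0.109 ]]
red disc L,R,T,B z.073 [[0.4686 0.0892 0.073 ]
 [0.4688 0.1691 0.073 ]
 [0.4315 0.1297 0.073 ]
 [0.5101 0.129  0.073 ]]
blk disc [[0.455  0.2004 0.073 ]
 [0.4552 0.2733 0.073 ]
 [0.4214 0.2317 0.073 ]
 [0.4895 0.2386 0.073 ]]
btn [[0.5523 0.2592 0.085 ]]
```

Run:
```python
from h import *; from plant import robot
import json
for n,p in(("n",(0.42,0.03,0.33)),):
    robot.move_pose(p,[180,0,187.8-360]); robot.pause(.3)
    c=robot.get_calibration("wrist"); im=robot.grab_frame("wrist")
    json.dump({k:np.array(v).tolist() for k,v in c.items()},open(f"pics/{n}1.json","w"))
    cv2.imwrite(f"pics/{n}1.png",im)
    cv2.imwrite("pics/n1z.png",cv2.resize(im[110:310,150:415],None,fx=3,fy=3,interpolation=cv2.INTER_CUBIC))
    print(robot.observe()['time'],robot.observe()['q'])
```

```text
5.0 [-1.37617605e+01 -2.50668123e+01 -1.95599861e+01  9.54825757e+01
  1.76468678e-03 -2.16260856e+01]
```

View pics/n1z.png

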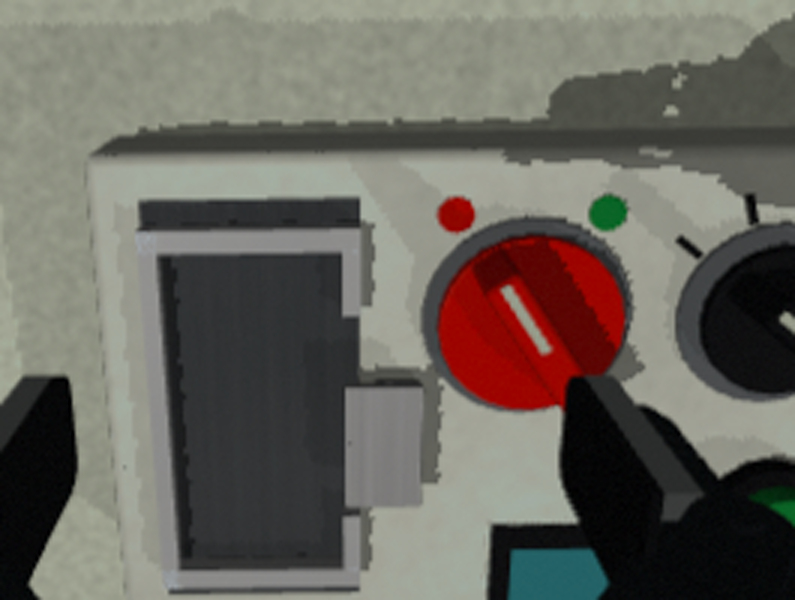

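The nest recess is clear. Its rail-top inner corners in the zoom are (157,254), (342,254), (342,570) and (177,570). The near edge is level, so the yaw of about 7.8° is right.

Run:
```python
from m import *
np.set_printoptions(precision=4,suppress=True)
cn=L("pics/n1.json")
Nn=lambda pts,z:cast(cn,[(150+(x+.5)/3-.5,110+(y+.5)/3-.5) for x,y in pts],z)
a=Nn([(157,254),(342,254),(342,570),(177,570)],.07)
print(a,a.mean(0)); 
for i,j in((0,1),(1,2),(3,2),(0,3)):
    d=a[j]-a[i]; print(np.hypot(*d[:2]),np.degrees(np.arctan2(d[1],d[0])))
d=Nn([(93,155),(794,150)],.06)[:,:2]; e=d[1]-d[0]; print("deck",np.degrees(np.arctan2(-e[0],e[1])))
print("dots",Nn([(456,214),(608,212)],.06))
c=Nn([(438,318),(627,318),(530,234),(530,410)],.073);print("disc",c)
# side rails outer deck left edge corner
print(Nn([(93,155)],.06))
```

```text
[[ 0.463  -0.0328  0.07  ]
 [ 0.4525  0.044   0.07  ]
 [ 0.6083  0.0665  0.07  ]
 [ 0.6188 -0.0109  0.07  ]] [0.5357 0.0167 0.07  ]
0.0775082651275094 97.74480460491597
0.1573747682307678 8.21610970771983
0.07814830570846863 97.75202616287656
0.15738065462210682 7.983075405083339
deck 8.157334823697415
dots [[0.4315 0.0903 0.06  ]
 [0.4219 0.1541 0.06  ]]
disc [[0.4744 0.0883 0.073 ]
 [0.4636 0.1679 0.073 ]
 [0.4326 0.1193 0.073 ]
 [0.5119 0.1361 0.073 ]]
[[ 0.4268 -0.0642  0.06  ]]
```

Nest is at (0.5357, 0.0167) with yaw 8.0°, and the measured recess of 157 × 78 mm matches the spec. Now I'll pick up the blue rack.

Run:
```python
from h import *; from plant import robot
robot.move_pose([0.460,-0.194,0.24],[180,0,179])
robot.line_to([0.460,-0.194,0.139],vel=.12)
robot.set_gripper(0.0)
s=robot.observe();print(s['time'],s['gripper_width'],s['tool_pos'],s['ft_force'])
robot.line_to([0.460,-0.194,0.27],vel=.12)
robot.pause(.2)
s=robot.observe();print(s['time'],s['gripper_width'],s['tool_pos'],s['ft_force'],s['torque'])
for n in("wrist","scene"): cv2.imwrite(f"pics/{n}2.png",robot.grab_frame(n))
```

```text
7.6333 0.008663577430264753 [ 0.45980815 -0.19381447  0.13868427] [ 0.04687005  0.4194046  -1.50549657]
9.075 0.008635159424597949 [ 0.45980579 -0.19386664  0.26937601] [-0.84765647 -0.02616063 -4.47275776] [-0.00247191 -0.00387867 -0.04890936]
```

View pics/wrist2.png

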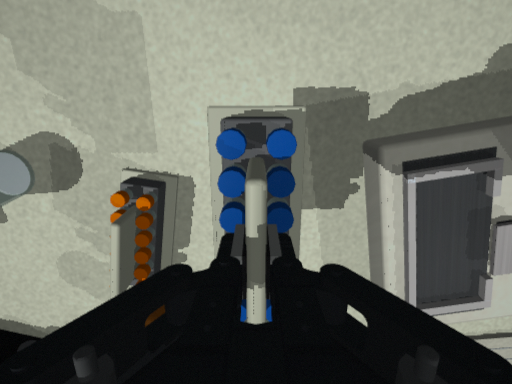

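View pics/scene2.png

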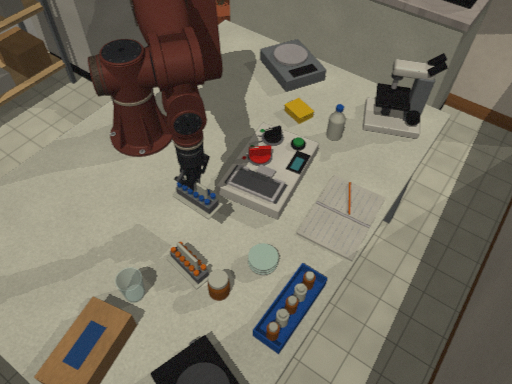

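The rack hangs level in the jaws. Its near foot edge is at v≈107, u 207 to 305. I'll check how it sits in the hand.

Run:
```python
from h import *; from plant import robot
c=robot.get_calibration("wrist")
a=cast(c,[(207,107),(305,107)],.2694-.1387+.008); print(a, a.mean(0)+np.array([.075,0,0]))
b=cast(c,[(231,143.5),(281,143.5)],.2694-.1387+.06); print(b,b.mean(0)+np.array([.0547,0,0]))
print(robot.observe()['tool_pos'])
```

```text
[[ 0.38670852 -0.22747259  0.1387    ]
 [ 0.38805463 -0.15918159  0.1387    ]] [ 0.46238158 -0.19332709  0.1387    ]
[[ 0.4055767  -0.20714481  0.1907    ]
 [ 0.4061054  -0.18036423  0.1907    ]] [ 0.46054105 -0.19375452  0.1907    ]
[ 0.45989222 -0.19391346  0.26963351]
```

Run:
```python
from h import *; from plant import robot
X,Y=0.5347,0.0166
robot.move_pose([X,Y,0.27],[180,0,-172]); 
robot.line_to([X,Y,0.222],vel=.12); robot.pause(.2)
s=robot.observe();print(s['time'],s['tool_pos'],s['ft_force'])
g=robot.line_to([X,Y,0.1965],vel=.04,guard=8)
s=robot.observe();print(g,s['time'],s['gripper_width'],s['tool_pos'],s['ft_force'],s['torque'])
cv2.imwrite("pics/wrist3.png",robot.grab_frame("wrist"));cv2.imwrite("pics/side3.png",robot.grab_frame("side"))
```

```text
10.8167 [0.53516871 0.01637891 0.22304057] [ 0.1875641   0.60725178 -4.19882565]
True 11.3833 0.008934450226597604 [0.53424422 0.01720038 0.19840825] [-1.67014846  2.20241576  3.21933052] [0.32935432 0.05479217 0.09546043]
```

View pics/wrist3.png

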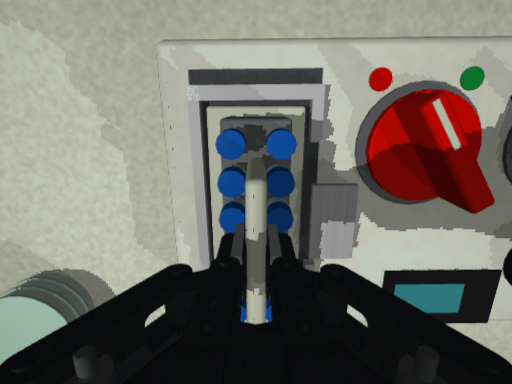

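Contact came at TCP z 0.1984, which is the expected home height of 0.1987. The foot lies inside the rails with a margin all round. I'll release and look.

Run:
```python
from h import *; from plant import robot
robot.set_gripper(0.05)
p=robot.observe()['tool_pos']
robot.line_to([p[0],p[1],0.27],vel=.15)
robot.move_pose([0.42,0.06,0.33],[180,0,-172]); robot.pause(.3)
s=robot.observe();print(s['time'])
im=robot.grab_frame("wrist");cv2.imwrite("pics/n4z.png",cv2.resize(im[110:310,150:415],None,fx=3,fy=3,interpolation=cv2.INTER_CUBIC))
im=robot.grab_frame("side");cv2.imwrite("pics/side4z.png",cv2.resize(im[170:310,160:320],None,fx=4,fy=4,interpolation=cv2.INTER_CUBIC))
```

```text
13.4833
```

View pics/n4z.png

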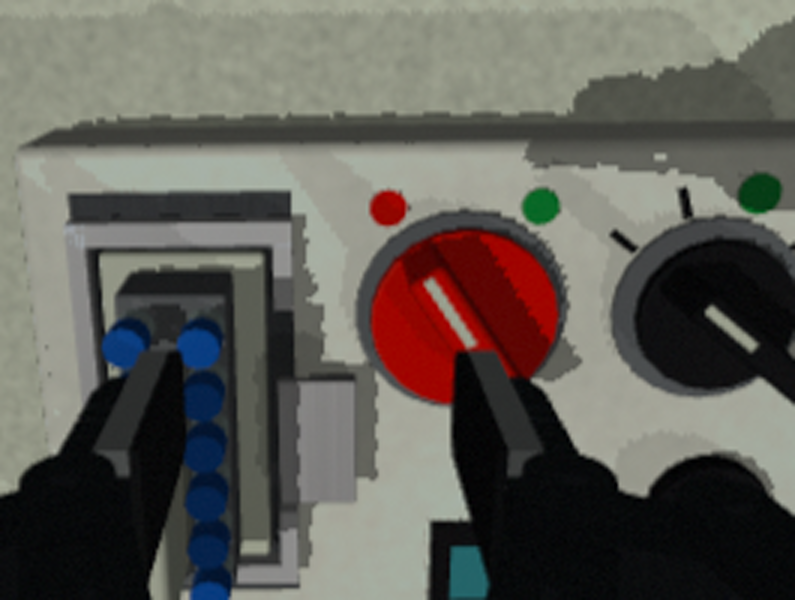

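View pics/side4z.png

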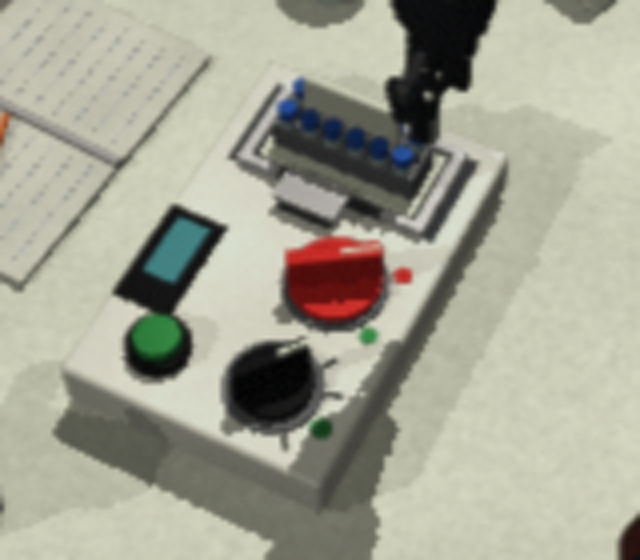

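The rack stands inside the rails, flush and upright, with the foot margin visible at top left (100 to 270 in the zoom). Next is the clamp knob.

Run:
```python
from h import *; from plant import robot
P=[0.471,0.128]; y0=8+34.4-180
robot.set_gripper(0.06)
robot.move_pose(P+[0.25],[180,0,y0])
print(robot.line_to(P+[0.151],vel=.12,guard=10))
robot.set_gripper(0.0)
s=robot.observe();print(s['time'],s['gripper_width'],s['tool_pos'],s['ft_force'])
for a in (14,28,42,56,69.5):
    robot.move_pose(P+[0.151],[180,0,y0-a])
    s=robot.observe();print(round(s['time'],2),s['tcp_rot'][2].round(1),s['gripper_width'].round(4),s['ft_force'].round(1),s['torque'].round(2))
robot.pause(.2)
cv2.imwrite("pics/side5.png",robot.grab_frame("side"))
s=robot.observe();print(s['time'],s['torque'])
robot.set_gripper(0.05)
robot.line_to(P+[0.25],vel=.15)
robot.move_pose([0.42,0.10,0.35],[180,0,-172]); robot.pause(.2)
im=robot.grab_frame("wrist");cv2.imwrite("pics/w5z.png",cv2.resize(im[110:310,150:415],None,fx=3,fy=3,interpolation=cv2.INTER_CUBIC))
print(robot.observe()['time'])
```

```text
False
15.8333 0.014941313838074491 [0.47131657 0.12795688 0.15156075] [-0.10088099 -1.33726167  5.22297505]Traceback (most recent call last):
  File "<stdin>", line 10, in <module>
AttributeError: 'float' object has no attribute 'round'
```

Run:
```python
from h import *; from plant import robot
P=[0.471,0.128]; y0=8+34.4-180
for a in (28,42,56,69.5):
    robot.move_pose(P+[0.151],[180,0,y0-a])
    s=robot.observe();print(s['time'],s['tcp_rot'][2],s['gripper_width'],s['ft_force'].round(1),s['torque'].round(2))
robot.pause(.2)
s=robot.observe();print(s['time'],s['torque'])
robot.set_gripper(0.05)
robot.line_to(P+[0.25],vel=.15)
robot.move_pose([0.42,0.10,0.35],[180,0,-172]); robot.pause(.2)
im=robot.grab_frame("wrist");cv2.imwrite("pics/w5z.png",cv2.resize(im[110:310,150:415],None,fx=3,fy=3,interpolation=cv2.INTER_CUBIC))
print(robot.observe()['time'])
```

```text
16.5167 -165.57201378740018 0.0151775036534301 [-5.3  7.2  8.1] [1.3  0.81 0.14]
16.8583 -179.5630778679638 0.015167373920437993 [-4.7 11.7  8. ] [ 2.18  0.93 -0.11]
17.2 166.46479512113027 0.014940810082912292 [-4.1 15.6  7.1] [ 3.02  0.77 -0.14]
17.5333 153.00667522322254 0.015444714410564444 [-1.9 19.7  6.1] [3.76 0.39 0.04]
17.7333 [3.80896607 0.37185007 0.05954448]
19.9083
```

View pics/w5z.png

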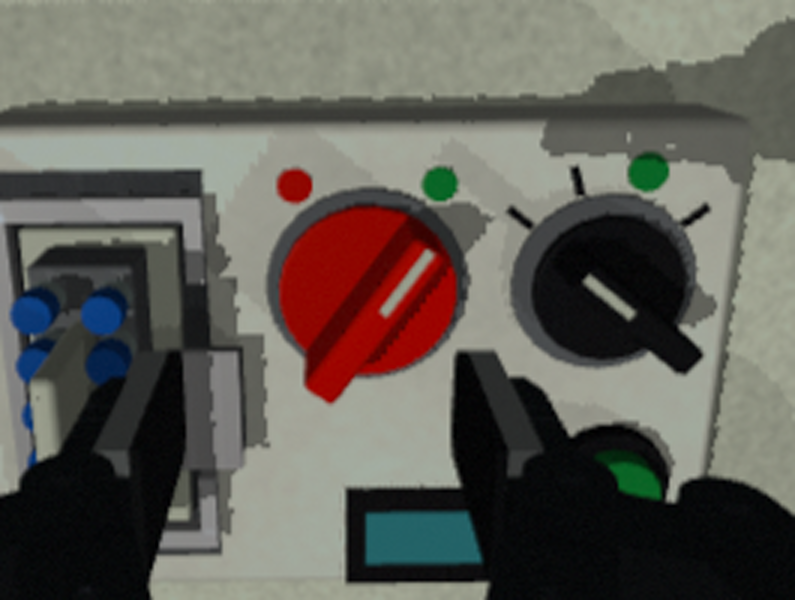

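The knob's pointer is now at the green dot and the jaw has moved over the foot. The selector's centre is at about (610,280) in the zoom, with its pointer at the first bar. I'll measure the selector and button more closely.

Run:
```python
from m import *; from plant import robot
np.set_printoptions(precision=4,suppress=True)
c=robot.get_calibration("wrist")
N=lambda pts,z:cast(c,[(150+(x+.5)/3-.5,110+(y+.5)/3-.5) for x,y in pts],z)
a=N([(532,285),(688,285),(613,206),(605,353)],.073);print(a,a[:2].mean(0),a[2:].mean(0))
a=N([(279,290),(458,290),(370,205),(370,375)],.073);print("knob",a[:2].mean(0),a[2:].mean(0))
print("marks",N([(520,216),(577,180),(648,171),(695,213)],.06))
print("ptr",N([(585,277),(632,316)],.109), "redptr",N([(432,252),(384,315)],.109))
# button: side + s1 views
d=robot.get_calibration("side"); im=cv2.imread("pics/side0.png");im2=cv2.imread("pics/s1.png")
def top(im,box):
    k,l,st,ce=cv2.connectedComponentsWithStats(mask(im,(45,80,40),(85,255,255)))
    i=1+np.argmax(st[1:,4]); print(st[i]); return ce[i]
u1=top(im,0);u2=top(im2,0);print(u1,u2,tri(d,u1,cs,u2))
cc=robot.get_calibration("scene");im3=cv2.imread("pics/scene0.png");u3=top(im3,0);print(tri(cc,u3,cs,u2))
```

```text
[[0.4591 0.2004 0.073 ]
 [0.4496 0.2689 0.073 ]
 [0.4189 0.2274 0.073 ]
 [0.4868 0.2401 0.073 ]] [0.4544 0.2346 0.073 ] [0.4528 0.2338 0.073 ]
knob [0.4713 0.1289 0.073 ] [0.4724 0.1298 0.073 ]
marks [[0.4318 0.1923 0.06  ]
 [0.4121 0.214  0.06  ]
 [0.4039 0.2441 0.06  ]
 [0.4197 0.2698 0.06  ]]
ptr [[0.4412 0.2089 0.109 ]
 [0.4549 0.2313 0.109 ]] redptr [[0.4393 0.147  0.109 ]
 [0.468  0.1326 0.109 ]]
[193 248  13  12 122]
[322 215  27  24 516]
[198.8361 253.7295] [334.9399 225.7733] [0.5548 0.2607 0.0763]
[293 138  11   9  86]
[0.5567 0.2611 0.0734]
```

Run:
```python
from h import *; from plant import robot
P=[0.4545,0.2345]; y0=59.2-180; yT=8+51.57-68.75-180
robot.set_gripper(0.055)
robot.move_pose(P+[0.25],[180,0,y0])
print(robot.line_to(P+[0.151],vel=.12,guard=10))
robot.set_gripper(0.0)
s=robot.observe();print(s['time'],s['gripper_width'],s['ft_force'],s['torque'])
for a in np.linspace(y0,yT,6)[1:]:
    robot.move_pose(P+[0.151],[180,0,a])
    s=robot.observe();print(s['time'],s['tcp_rot'][2],s['gripper_width'],s['ft_force'].round(1),s['torque'].round(2))
robot.pause(.2)
robot.set_gripper(0.05)
robot.line_to(P+[0.25],vel=.15)
robot.move_pose([0.42,0.18,0.35],[180,0,-172]); robot.pause(.2)
im=robot.grab_frame("wrist");cv2.imwrite("pics/w6.png",im);cv2.imwrite("pics/w6z.png",cv2.resize(im[110:310,120:385],None,fx=3,fy=3,interpolation=cv2.INTER_CUBIC))
print(robot.observe()['time'])
```

```text
False
22.275 0.013343761723866865 [ 4.21479155 -3.23954359  2.11943204] [-0.64129573 -0.53567661  0.02320979]
22.6167 -134.23391978241605 0.013161561092896349 [-0.4 -1.7  5.1] [-0.13  0.06  0.03]
22.9583 -147.87046519314435 0.013104907041474219 [-1.9  1.8  6.7] [ 0.53  0.46 -0.07]
23.3 -161.50179067076868 0.012902470122654575 [-3.5  6.   7.7] [1.36 0.77 0.08]
23.6417 -175.153977043824 0.012978825410803063 [-4.1  9.5  6.6] [ 2.2   0.79 -0.02]
23.9833 171.20358530079736 0.013007745455898601 [-3.5 15.4  5. ] [3.12 0.62 0.02]
26.2333
```

View pics/w6z.png

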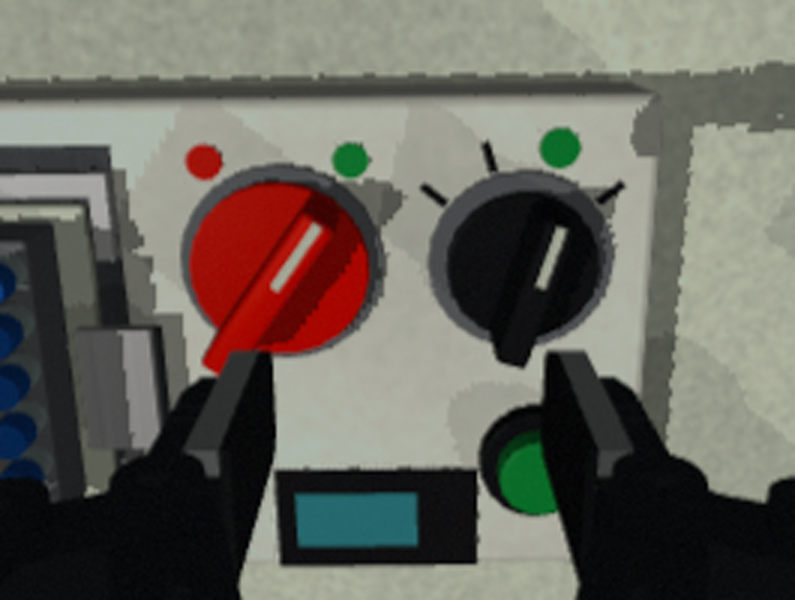

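The selector's pointer is aligned with the green dot, and the knob is still at its own green dot. Now I'll press the start button.

Run:
```python
from h import *; from plant import robot
P=[0.5555,0.2608]
robot.set_gripper(0.0)
robot.move_pose(P+[0.22],[180,0,-172])
robot.line_to(P+[0.165],vel=.12); robot.pause(.2)
s=robot.observe();print(s['time'],s['tool_pos'],s['ft_force'],s['gripper_width'])
g=robot.line_to(P+[0.13],vel=.03,guard=18)
s=robot.observe();print(g,s['time'],s['tool_pos'],s['ft_force'])
cv2.imwrite("pics/side7.png",robot.grab_frame("side"))
cv2.imwrite("pics/w7.png",robot.grab_frame("wrist"))
s=robot.observe();print(s['tool_pos'],s['ft_force'])
```

```text
28.4083 [0.55606696 0.26089329 0.16620759] [-0.40069976 -0.00777525  0.0113548 ] 6.213960593059775e-05
True 29.0917 [0.55564939 0.26087198 0.14864911] [-2.18847469 -0.99147572  7.96618244]
[0.55566938 0.2608808  0.14860496] [-2.47910176 -2.05137602  9.74945646]
```

View pics/w7.png

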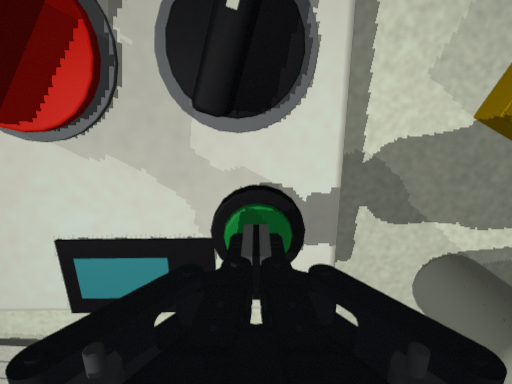

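The tips are on the button with 9.7 N resting force. I'll push a little more to confirm it's at the hard stop.

Run:
```python
from h import *; from plant import robot
P=[0.5555,0.2608]
for z in (.1475,.1465,.1455,.1445):
    g=robot.line_to(P+[z],vel=.01,guard=15); robot.pause(.15)
    s=robot.observe();print(g,s['time'],s['tool_pos'],s['ft_force'])
    if s['ft_force'][2]>18: break
```

```text
False 29.5917 [0.55567875 0.26084372 0.14856459] [-3.23942752 -0.6886012  11.51783598]
False 29.9917 [0.55570306 0.26090123 0.14847554] [-7.58562855 -2.17322361 18.11182226]
```

The last 2 mm of commanded travel moved the tip only 0.13 mm while the force rose to 18 N, so the button is fully down. I'll retreat and do a final check.

Run:
```python
from h import *; from plant import robot
P=[0.5555,0.2608]
robot.line_to(P+[0.25],vel=.12)
robot.move_pose([0.42,0.12,0.38],[180,0,-172]); robot.pause(.3)
im=robot.grab_frame("wrist");cv2.imwrite("pics/w8z.png",cv2.resize(im[80:300,70:385],None,fx=2.5,fy=2.5,interpolation=cv2.INTER_CUBIC))
a=robot.grab_frame("scene");cv2.imwrite("pics/scene8.png",a)
b=robot.grab_frame("side");cv2.imwrite("pics/side8.png",b)
print(robot.observe()['time'],robot.observe()['ft_force'])
```

```text
32.3917 [-0.29460602  0.27817947  0.20096461]
```

View pics/w8z.png

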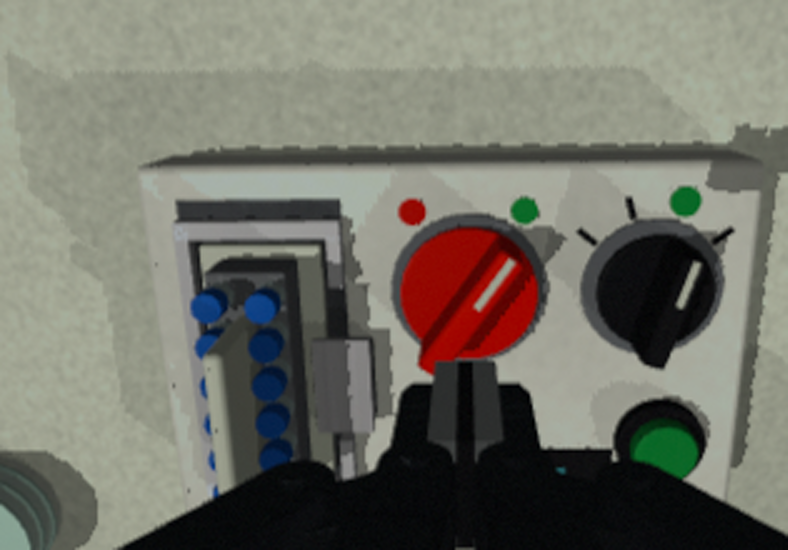

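View pics/scene8.png

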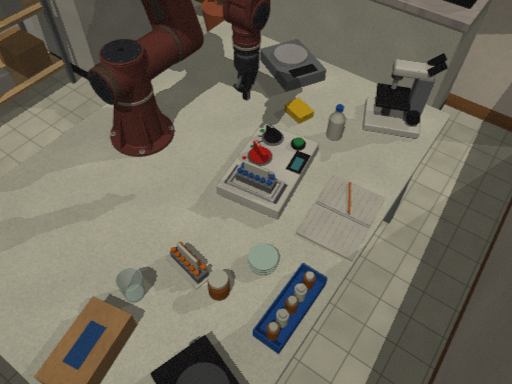

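The final views show the rack under the jaw at (320,390), both pointers at their green dots, and the button up again. In the scene view the bystanders are where they were at the start, so I'm handing in.

Run:
```python
from plant import robot
robot.job_done(); print(robot.observe()['time'])
```

```text
the job is handed in; nothing more can be done
the job is handed in; nothing more can be done
```

The job is done in the order asked and handed in at about 32 s of the 59 s allowed. `job_done()` reports no verdict.

- **Rack:** the blue-capped rack is in the nest and released. It touched down at the expected home height within about 0.3 mm, and the pictures show its foot inside the rails.
- **Clamp knob:** I turned it about 69° clockwise. Its pointer stayed at the green dot after I let go, and the steel jaw is over the rack's foot.
- **Selector:** I turned it from the first click position to the green dot, and it stayed there after I let go.
- **Start button:** I pressed it last. An extra 2 mm of commanded travel moved the tip only 0.13 mm while the force rose to 18 N, so it was at its stop. It sprang back when I took the hand away.

**Last checks:** the final pictures show both pointers on their green dots, the arm clear of everything, and the orange rack and other things where they started.

**Disagreements:**
- My camera estimate of the button's height (73 to 76 mm) was low, so I used the contact force to judge the press.
- The grip centres on the knob and selector were slightly off, giving side forces of about 20 N and 15 N while turning. Both are far below the 120 N wrist limit.

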